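# Free the sagging gate bolt of the mould rack and hold the gate ajar

## Task

The bolt on the gate of the mould rack has sagged, so its head has dropped behind the bent-up lip of the brass keeper. Take the bolt by its red knob, lift the head over the lip while drawing the bolt back out of the keeper towards the hinges, then pull the gate open by the knob to about 20 degrees. The spring hinge would close it, so finish still gripping the knob, holding the gate ajar and still with the bolt drawn back; do not disturb the things standing on the table.

Things in the scene. Friction and masses are not known exactly. Their poses are not given: they have to be found in the camera images.
- mould_rack: aluminium rack fixed to the table, 85 deep (x) x 350 wide (y) x 180 high mm, two brown moulds standing on edge in it. Origin: centre of its underside. Its x axis points from the gate side to the back, y along the gate towards the hinges (left as seen from the robot), z up. The gate closes its -x face; the keeper is a brass open-topped channel in front of the right jamb (-y end), walls up to z = 172 mm
- gate_hinge (a point): point on the gate's upright hinge axis, level with the middle of the dropped knob (212.5 mm above the table); in the rack frame at x = -43.5, y = +140 mm. The grey barred gate is 275 mm wide, 12 mm thick, its top 178 mm above the table; a spring closes it (about 3 N at the knob)
- bolt_knob (a point): middle of the upright red knob of the bolt, a cylinder of 16 mm diameter and 36 mm height (z 194.5 to 230.5 mm with the bolt dropped) on a thin stem; rack, gate, keeper and staples all end below z = 180 mm. Gate shut and bolt fully shot, it is at rack x = -67.5, y = -50 mm, i.e. 24 mm to the robot's side of the hinge axis and 190 mm from it along the gate. It moves with the gate and the bolt
- keeper_lip (a point): middle of the top edge of the keeper's bent-up lip, 144.5 mm above the table, 28 mm wide, 3 mm thick, at the gate-side end of the keeper. The bolt's 10 mm rod lies just over it; behind it is the bolt's head, a disc of 24 mm diameter and 8 mm thickness with its underside at 138 mm
- gate (a joint): gate angle in rad: 0 shut, growing as the gate swings towards the robot (clockwise from above) about the hinge, stop at 1.2
- bolt (a joint): how far the bolt is drawn, in m: 0 fully shot into the keeper, growing along the gate towards the hinges, stop at 0.045. The lip catches a dropped head at about 0.006; the head is out of the keeper and the gate free from about 0.020
- bolt_lift (a joint): how far the bolt is lifted in its tall worn staples, in m: 0 dropped (it falls back by its weight, 0.8 to 1.7 N), stop at 0.016. The head clears the lip from about 0.007; 0.010 to 0.014 is comfortable
- ring_cutter: bystander: steel ring cutter, 67 mm diameter, 28 high, on the table in front of the hinge side of the gate. Origin: centre of underside
- drops_bowl: bystander: small steel bowl with chocolate drops, 117 mm diameter, 45 high, left of the rack. Origin: centre of underside
- brush: bystander: turquoise brush, 30 x 85 x 55 mm, left of the rack. Origin: centre of underside

How it is judged (in metres and radians):
On the way, in this order (a step that is already met when the one before it is completed fails the run):
1. the bolt is lifted while its head is still at the keeper, gate shut (value of joint bolt_lift above 0.005 m and value of joint bolt below 0.02 m and value of joint gate below 0.1 rad).
2. the bolt is drawn back out of the keeper, gate not yet ajar (value of joint bolt above 0.022 m and value of joint gate below 0.15 rad).
At the end, for the whole second after the job is handed in: the gate stands still at 0.20 to 0.52 rad (about 11 to 30 degrees), the bolt is drawn by more than 20 mm, and the fingers still hold the red knob with more than 1 N (value of joint gate between 0.2 and 0.52 rad and velocity of joint gate between -0.05 and 0.05 rad/s and value of joint bolt above 0.02 m and contact force between the fingers and bolt above 1 N); the arm keeps its last pose, push and grip.
It fails at once if a bystander is moved by more than 20 mm (distance of any of ring_cutter, drops_bowl, brush from where it was at the start of the episode above 0.02 m).
It also fails if it takes over 32 s, if anything falls off the work surface, if the arm or the gripper's body presses on something with over 40 N, if the wrist force passes 120 N, or if a joint passes its speed limit or range.

## Robot

A 7-joint arm with a two-finger parallel gripper is mounted at the origin on a cart in front of the work surface, level with it; the furniture and walls round the work are solid. World frame = base frame: x ahead of the robot, y to its left, z up, the work surface at z = 0. Lengths are in mm, angles in rad, forces in N, time in s.
With the tool pointing down it reaches from about 350 to 900 mm from the base axis. Payload 8.1 kg.
Tool frame: the origin (TCP) lies midway between the tips of the shut fingers; the grasp point (between the pads) lies 19 mm behind it; z points along the fingers, y is the direction in which the jaws open and shut (so a half turn about z gives the same grasp; the last joint's range is limited). The gripper opens to 92 mm and grips with 3 to 60 N. Pads are 19 mm wide; open, the fingers measure 130 mm over their backs; the gripper's body (75 mm by 190 mm) begins 47 mm behind the grasp point.
Start: joints at [1.033, 0.434, 0.025, 1.573, -0.012, 1.134, -0.075], TCP at [263.247, -566.871, 226.742] pointing down, gripper open.
Joint ranges: [-2.62, 2.62], [-0.44, 2.09], [-1.27, 1.32], [0.08, 2.57], [-1.32, 4.46], [0.12, 2], [-2.74, 2.74]. Speed limits (rad/s): [2.22, 2.22, 3.01, 3.01, 3.14, 3.14, 3.14].

## Interface

Orientations are given as a unit quaternion [w, x, y, z].
In Python, from plant import get_obs, grab_frame, camera_info, manip, recognise, masks_of gives the robot as it stands.
- The arm moves only by the tool send_rows, never from a script. Its argument "targets" is a list of rows, each an object of numbers: "x", "y", "z": the shift along the tool's x, y, z in m; "roll": the turn about the tool's z in rad. A call has 1 to 10 rows; each row is the pose to reach, as a shift and turn from the pose commanded when the call began, along the tool's axes at that moment; what a row does not reach only later rows make up. A row lasts 1/10 s, in which the tool goes at most 50 mm and 8.59 degrees, less where a joint would pass 70% of its speed; a pose out of reach is approached as far as the arm can. A call with a gripper value outside its range is refused whole. "hand" is the finger opening in m, from 0 to 0.0918, set as the call begins (left out, the last holds). The fingers move at their own pace and stop on an object; "force" is the grip in N (left out, the last holds). Time passes only in rows, so rows that repeat a pose let the fingers close. It gives the time, the measured TCP pose, the force and the opening at its end, in the units of the state.
- get_obs(): the state, without advancing time (a new reading comes with each control period).
- grab_frame(name): name is "side" or "top" or "wrist"; returns (picture, depth): 384x512x3 uint8, red, green, blue; 384x512 float32, mm along the optical axis (not along the pixel's ray), 0 where there is no reading.
- camera_info(name): a dict with "K" (3x3 intrinsics, pixels), "position" and "attitude" of the camera in the world. Camera axes: x right, y up, looking along -z (the intrinsics and any distortion apply to the point x, -y, -z); pixel columns grow to the right and rows downward; lengths in mm; the calibration is good to about 2 mm. A picture is of the moment at which its call begins: read the wrist's pose just before it. camera_info takes no time and is no camera call; for the wrist camera it gives the pose at the moment of the call.
- manip.close_job(): hands the job in, once; it reports no verdict.
Trained networks look in the newest picture that a camera, given by its name, has taken for a name from the list of things; names that differ only in an ending like _2 or _b are one class to them, and where a whole thing is asked for, a point or a joint stands for the part that bears it (a point fixed in the world has none). Each returns a list of dicts, best first, with "confidence" (0 to 1); they miss things now and then, are a little off and sometimes report something else, mostly with a low value. They report only what shows in the picture. A call takes as long as a camera call.
- recognise(name, camera): "location" ([column, row] in pixels, amid what is visible of it).
- masks_of(name, camera): "region" (384x512 bool, what is visible of it) and "location" ([column, row] in pixels, amid what is visible of it).
The state is a dict: "clock": time; "joint_pos": joint angles; "dq": joint speeds; "joint_efforts": joint torques, N m; "eef_pos": TCP position; "ee_rot": TCP orientation; "force": force on the tool from outside, world axes, zero at the start; "ft_torque": the same for the moment, N m; "grip_width": finger opening in mm.
Only numpy, scipy, OpenCV 4.12 (cv2) and the standard library are available. Lean on these libraries where they do the work, as an engineer would, in place of code of your own. Each camera call takes 0.05 s, during which the arm holds its last target.

## Working session

There is one attempt and no reset: what is moved stays moved. The work goes in short steps, Python scripts to look and compute and a tool call to move; the robot and the scene stay as the last step left them, time stands still between calls to the robot, and variables do not carry over. Pictures are saved under pics/ and viewed, and the job is handed in when it is done.

Besides the shell and the picture viewer there is one more tool, called after "Request:" as a command line: name --argument value ..., lists and objects as JSON in quotes. send_rows: Moves the arm, as the interface text tells. Its arguments: {"type":"object","properties":{"targets":{"type":"array"},"hand":{"type":"number"},"force":{"type":"number"}},"required":["targets"]}

```bash
ls; mkdir -p pics; cat > h.py <<'E'
import numpy as np, cv2
from plant import get_obs, grab_frame, camera_info, manip, recognise, masks_of
from scipy.spatial.transform import Rotation as R
def rot(q): return R.from_quat([q[1],q[2],q[3],q[0]]).as_matrix()
def camR(c):
    a=np.array(c["attitude"],float)
    return a if a.shape==(3,3) else rot(a)
def px2w(c,u,v,d):
    K=np.array(c["K"]); x=(u-K[0,2])/K[0,0]*d; y=(v-K[1,2])/K[1,1]*d
    return camR(c)@np.stack([x,-y,-d*np.ones_like(x)],0)+np.array(c["position"]).reshape(3,*([1]*np.ndim(x)))
E
python3 - <<'E'
from h import *
o=get_obs(); print({k:np.round(v,3) for k,v in o.items()})
for n in ("side","top"):
    c=camera_info(n); print(n,c)
    p,d=grab_frame(n); cv2.imwrite(f"pics/{n}0.png",p[:,:,::-1]); np.save(f"pics/{n}0.npy",d)
    for k in ("bolt_knob","keeper_lip","mould_rack"):
        print(n,k,[(r["location"],r["confidence"]) for r in recognise(k,n)])
E
```

```text
pics
{'clock': np.float64(0.0), 'joint_pos': array([ 1.033,  0.435,  0.025,  1.574, -0.012,  1.134, -0.075]), 'dq': array([-0.003, -0.   ,  0.001,  0.   ,  0.002, -0.   ,  0.   ]), 'joint_efforts': array([ 1.0000e-03, -6.6784e+01,  9.8600e-01, -3.1445e+01, -6.0000e-02,
        4.3000e-02,  0.0000e+00]), 'eef_pos': array([ 263.023, -566.422,  225.983]), 'ee_rot': array([-0.001,  0.976,  0.216, -0.   ]), 'force': array([ 0.638, -0.665, -0.193]), 'ft_torque': array([0.001, 0.095, 0.014]), 'grip_width': np.float64(91.664)}
side {'K': array([[352.42049963,   0.        , 249.2196501 ],
       [  0.        , 352.42049963, 187.08352373],
       [  0.        ,   0.        ,   1.        ]]), 'position': array([ 477.82296845, -494.61926785,  797.59764518]), 'attitude': array([ 0.9093452 ,  0.41601662, -0.00262121, -0.00382252])}
side bolt_knob [([267.4, 230.6], 0.54)]
side keeper_lip [([270.3, 268.5], 0.55)]
side mould_rack [([288.0, 242.5], 0.74)]
top {'K': array([[443.18251007,   0.        , 257.85446075],
       [  0.        , 443.18251007, 185.58068717],
       [  0.        ,   0.        ,   1.        ]]), 'position': array([ 436.08429389,  251.81055723, 1179.64571579]), 'attitude': array([ 0.71607562,  0.03095417, -0.01780707, -0.69710863])}
top bolt_knob [([336.4, 179.1], 0.92)]
top keeper_lip [([378.4, 176.7], 0.54)]
top mould_rack [([317.8, 155.0], 0.96)]
```

View pics/side0.png

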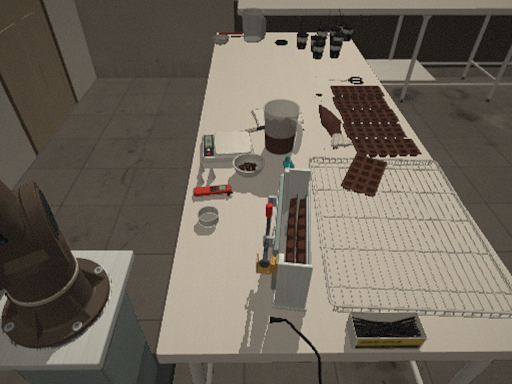

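View pics/top0.png

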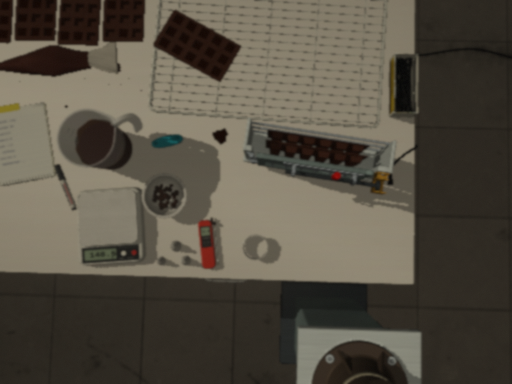

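```bash
python3 - <<'E'
from h import *
for n,ks in (("top",("bolt_knob","mould_rack","ring_cutter")),("side",("bolt_knob","mould_rack"))):
    p,d=grab_frame(n); c=camera_info(n)
    for k in ks:
        ms=masks_of(k,n)
        if not ms: print(n,k,'none'); continue
        m=ms[0]["region"]&(d>0); v,u=np.nonzero(m)
        w=px2w(c,u.astype(float),v.astype(float),d[v,u]).T
        print(n,k,ms[0]["location"],ms[0]["confidence"],m.sum(),np.round(np.percentile(w,[2,50,98],axis=0),1).tolist())
        if k=="bolt_knob":
            red=m&(p[:,:,0]>1.6*p[:,:,1].astype(float)); v,u=np.nonzero(red); w=px2w(c,u.astype(float),v.astype(float),d[v,u]).T
            t=w[w[:,2]>190]; print(' red',len(t),np.round(np.percentile(t,[2,50,98],axis=0),1).tolist())
            tt=t[t[:,2]>225]; print(' top',len(tt),np.round(tt.mean(0),1) if len(tt) else '')
        if k=="mould_rack" :
            t=w[(w[:,2]>165)&(w[:,2]<190)]; r=cv2.minAreaRect(t[:,:2].astype(np.float32)); print(' rack top',r)
print(get_obs()["clock"])
E
```

```text
top bolt_knob [331.6, 178.1] 0.83 374 [[510.1, -4.7, -0.4], [528.4, 107.9, 154.3], [554.6, 202.7, 232.2]]
 red 49 [[521.4, 97.2, 198.5], [526.6, 105.5, 229.7], [532.8, 109.9, 232.8]]
 top 34 [527.5 103.5 230.6]
top mould_rack [320.7, 153.4] 0.83 6747 [[516.7, -29.6, -0.0], [592.2, 125.2, 120.7], [657.5, 299.5, 181.7]]
 rack top ((577.6151733398438, 138.86231994628906), (341.84918212890625, 120.53604888916016), 82.25820922851562)
top ring_cutter [251.6, 257.9] 0.65 46 [[323.1, 261.2, -3.5], [328.1, 285.8, 25.9], [339.0, 303.6, 31.7]]
side bolt_knob [266.0, 225.0] 0.61 272 [[509.6, -12.0, 142.7], [525.8, 90.5, 158.7], [538.3, 104.2, 230.1]]
 red 77 [[523.4, 89.3, 196.7], [530.0, 92.8, 218.0], [535.7, 101.6, 230.7]]
 top 25 [530.4  95.8 228.8]
side mould_rack [292.7, 243.3] 0.87 5420 [[518.3, -40.7, 9.1], [590.4, 72.7, 119.7], [650.1, 296.8, 179.9]]
 rack top ((580.123046875, 135.45333862304688), (344.48004150390625, 116.99730682373047), 82.37456512451172)
0.75
```

The top view shows the red knob at pixel (336,176), the keeper at (380,180) and the ring at (258,248). The side view shows the knob at (268,210). The knob is at about (529, 100) mm with its top at z ≈ 230, as given. The rack's long axis is about 82.3° from world x. I'll hover above the knob with the jaws across the gate.

Request:
send_rows --targets '[{"x":0.034,"y":-0.032,"z":-0.012,"roll":-0.07},{"x":0.068,"y":-0.064,"z":-0.024,"roll":-0.14},{"x":0.102,"y":-0.097,"z":-0.036,"roll":-0.21},{"x":0.136,"y":-0.129,"z":-0.048,"roll":-0.28},{"x":0.17,"y":-0.161,"z":-0.06,"roll":-0.35},{"x":0.205,"y":-0.194,"z":-0.07,"roll":-0.42},{"x":0.24,"y":-0.227,"z":-0.074,"roll":-0.49},{"x":0.275,"y":-0.26,"z":-0.074,"roll":-0.56},{"x":0.31,"y":-0.293,"z":-0.074,"roll":-0.63},{"x":0.345,"y":-0.326,"z":-0.074,"roll":-0.7}]' --hand 0.07 --force 25

```text
clock: 1.75
eef_pos: [439.2, -124.1, 301.2]
ee_rot: [0.001, 0.843, 0.538, 0.0]
force: [2.2, -1.0, -0.7]
grip_width: 70.1
```

Request:
send_rows --targets '[{"x":0.045,"y":-0.002,"z":0,"roll":-0.06},{"x":0.09,"y":-0.005,"z":0,"roll":-0.12},{"x":0.135,"y":-0.007,"z":0,"roll":-0.18},{"x":0.18,"y":-0.01,"z":0,"roll":-0.24},{"x":0.215,"y":-0.012,"z":0,"roll":-0.3},{"x":0.242,"y":-0.013,"z":0,"roll":-0.3},{"x":0.242,"y":-0.013,"z":0,"roll":-0.3},{"x":0.242,"y":-0.013,"z":0,"roll":-0.3}]'

```text
clock: 2.55
eef_pos: [529.2, 99.1, 300.5]
ee_rot: [-0.0, 0.753, 0.658, -0.0]
force: [-0.1, -0.6, 0.4]
grip_width: 69.9
```

```bash
python3 - <<'E'
from h import *
o=get_obs(); print(o["eef_pos"],o["ee_rot"],o["joint_pos"])
n="wrist"; c=camera_info(n); print(c)
p,d=grab_frame(n); cv2.imwrite("pics/w1.png",p[:,:,::-1])
red=(p[:,:,0]>1.6*p[:,:,1].astype(float))&(p[:,:,0]>60)&(d>0)
v,u=np.nonzero(red); w=px2w(c,u.astype(float),v.astype(float),d[v,u]).T
s=(w[:,2]>190)&(w[:,2]<240); print(s.sum(),np.round(np.percentile(w[s],[2,50,98],axis=0),1).tolist())
t=s&(w[:,2]>226); print(t.sum(),w[t].mean(0),w[t].min(0),w[t].max(0),u[t].mean(),v[t].mean())
E
```

```text
[529.21548575  99.11801587 300.51530772] [-6.54861889e-05  7.53222734e-01  6.57765501e-01 -2.35825865e-04] [ 0.14169493  0.29463721 -0.55198112  1.63606188  0.16081361  1.25698875
 -0.5760231 ]
{'K': array([[337.1577091 ,   0.        , 261.96706281],
       [  0.        , 337.1577091 , 190.44900305],
       [  0.        ,   0.        ,   1.        ]]), 'position': array([540.58114056, 168.18377481, 457.83079568]), 'attitude': array([ 0.98874062, -0.13351215,  0.00917541, -0.06695008])}
546 [[524.4, 93.4, 198.3], [531.2, 103.1, 229.1], [538.0, 107.3, 230.9]]
363 [530.80708333 100.27546739 229.55347082] [523.29084391  92.10487834 226.1080466 ] [538.30716393 107.78740254 231.68748014] 261.3057851239669 198.3526170798898
```

View pics/w1.png

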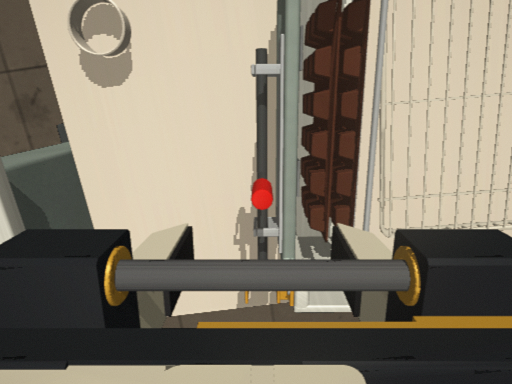

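The wrist picture shows the knob at (261,198) and the rod running straight up the picture, so the tool is lined up with the gate. The wrist camera puts the knob at (530.8, 100.3), in agreement with the other two. I'll descend and grip.

Request:
send_rows --targets '[{"x":0.001,"y":0.0015,"z":0.03},{"x":0.001,"y":0.0015,"z":0.06},{"x":0.001,"y":0.0015,"z":0.085},{"x":0.001,"y":0.0015,"z":0.1},{"x":0.001,"y":0.0015,"z":0.106},{"x":0.001,"y":0.0015,"z":0.106},{"x":0.001,"y":0.0015,"z":0.106}]'

```text
$.targets[0]: bad value
```

Request:
send_rows --targets '[{"x":0},{"x":0},{"x":0},{"x":0},{"x":0},{"x":0},{"x":0},{"x":0}]' --hand 0 --force 25

```text
$.targets[0]: bad value
```

```bash
python3 - <<'E'
from h import *
o=get_obs(); print(o["eef_pos"],o["ee_rot"],o["force"],o["grip_width"])
for n in ("wrist","side"):
    p,d=grab_frame(n); cv2.imwrite(f"pics/{n}2.png",p[:,:,::-1])
p=cv2.imread("pics/side2.png")[150:290,190:340]; cv2.imwrite("pics/side2c.png",cv2.resize(p,None,fx=4,fy=4))
E
```

```text
[529.18613829  98.15142327 300.56463754] [ 1.34232440e-04  7.53740046e-01  6.57172580e-01 -3.54113003e-04] [ 0.62795494 -0.39128496 -0.38605504] 70.05643853983771
```

View pics/wrist2.png

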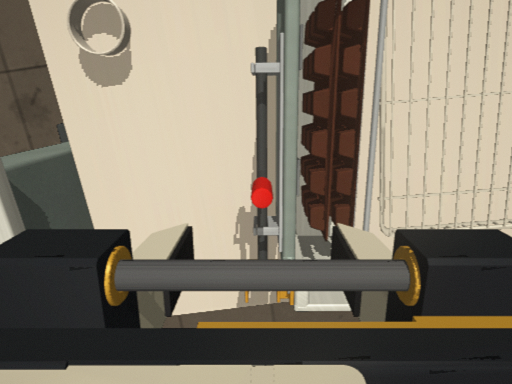

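View pics/side2c.png

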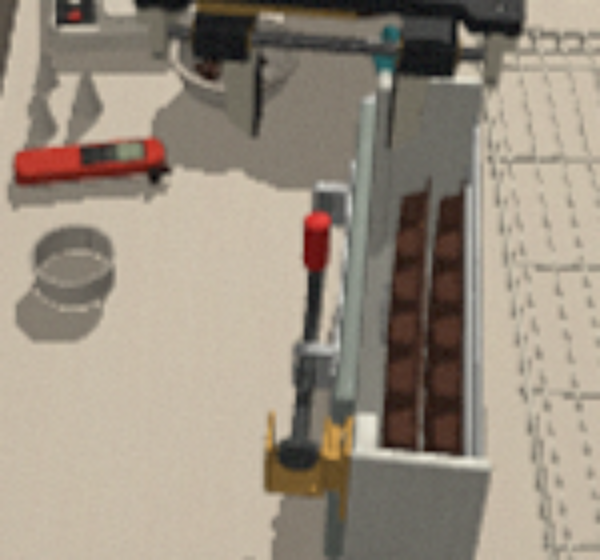

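The moves were refused because every row needs all four keys. The side crop shows the head still in the brass keeper at crop (298,455) and the knob free. Resending.

Request:
send_rows --targets '[{"x":0.0015,"y":0.0015,"z":0.03,"roll":0},{"x":0.0015,"y":0.0015,"z":0.06,"roll":0},{"x":0.0015,"y":0.0015,"z":0.085,"roll":0},{"x":0.0015,"y":0.0015,"z":0.1,"roll":0},{"x":0.0015,"y":0.0015,"z":0.106,"roll":0},{"x":0.0015,"y":0.0015,"z":0.106,"roll":0},{"x":0.0015,"y":0.0015,"z":0.106,"roll":0}]'

```text
clock: 3.4
eef_pos: [531.5, 100.0, 195.6]
ee_rot: [0.0, 0.754, 0.657, 0.001]
force: [0.1, -0.4, 0.0]
grip_width: 69.9
```

Request:
send_rows --targets '[{"x":0,"y":0,"z":0,"roll":0},{"x":0,"y":0,"z":0,"roll":0},{"x":0,"y":0,"z":0,"roll":0},{"x":0,"y":0,"z":0,"roll":0},{"x":0,"y":0,"z":0,"roll":0},{"x":0,"y":0,"z":0,"roll":0},{"x":0,"y":0,"z":0,"roll":0},{"x":0,"y":0,"z":0,"roll":0}]' --hand 0 --force 25

```text
clock: 4.2
eef_pos: [530.1, 100.4, 194.6]
ee_rot: [-0.0, 0.753, 0.658, -0.001]
force: [-4.6, -0.3, 3.0]
grip_width: 15.1
```

```bash
python3 - <<'E'
from h import *
o=get_obs(); print(o["eef_pos"],o["ee_rot"],o["force"],o["grip_width"])
for n in ("wrist","side"):
    p,d=grab_frame(n); cv2.imwrite(f"pics/{n}3.png",p[:,:,::-1])
p=cv2.imread("pics/side3.png")[150:290,190:340]; cv2.imwrite("pics/side3c.png",cv2.resize(p,None,fx=4,fy=4))
E
```

```text
[530.05392024 100.3596521  194.62814219] [-4.67941141e-04  7.53433327e-01  6.57523712e-01 -7.55165689e-04] [-4.59627113 -0.30776267  2.96348504] 15.120908492841096
```

View pics/wrist3.png

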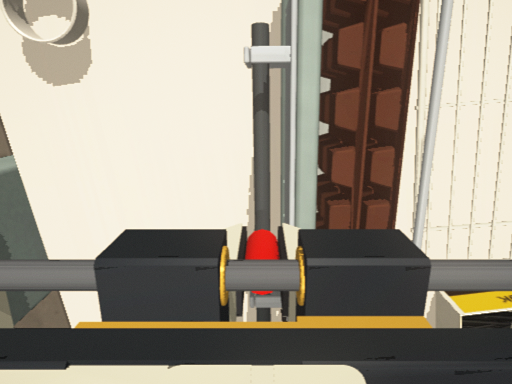

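View pics/side3c.png

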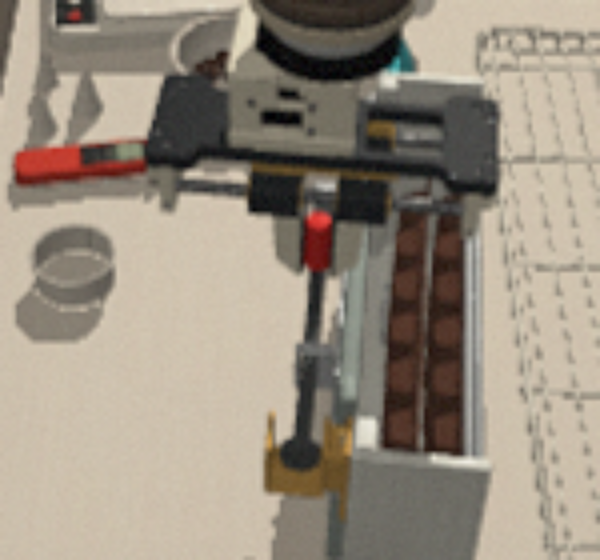

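The fingers hold the knob: opening 15.1 mm against 16 mm nominal, with both pads on it at side crop (318,240). Now I'll lift 12 mm.

Request:
send_rows --targets '[{"x":0,"y":0,"z":-0.003,"roll":0},{"x":0,"y":0,"z":-0.006,"roll":0},{"x":0,"y":0,"z":-0.009,"roll":0},{"x":0,"y":0,"z":-0.012,"roll":0},{"x":0,"y":0,"z":-0.012,"roll":0},{"x":0,"y":0,"z":-0.012,"roll":0},{"x":0,"y":0,"z":-0.012,"roll":0}]'

```text
clock: 5.0
eef_pos: [530.2, 100.3, 206.5]
ee_rot: [-0.0, 0.753, 0.657, -0.001]
force: [-5.4, 1.5, -0.6]
grip_width: 15.3
```

```bash
python3 - <<'E'
from h import *
o=get_obs(); print(o["eef_pos"],o["ee_rot"],o["force"],o["grip_width"])
n="side"; p,d=grab_frame(n); cv2.imwrite(f"pics/{n}4.png",p[:,:,::-1])
a=cv2.imread("pics/side3.png")[190:280,240:300];b=cv2.imread("pics/side4.png")[190:280,240:300]; cv2.imwrite("pics/side4c.png",cv2.resize(np.hstack([a,b]),None,fx=6,fy=6))
E
```

```text
[530.21794733 100.26621542 206.50481298] [-4.12131416e-04  7.53461665e-01  6.57491399e-01 -6.40514616e-04] [-5.36582335  1.52019711 -0.56159609] 15.297832204946358
```

View pics/side4c.png

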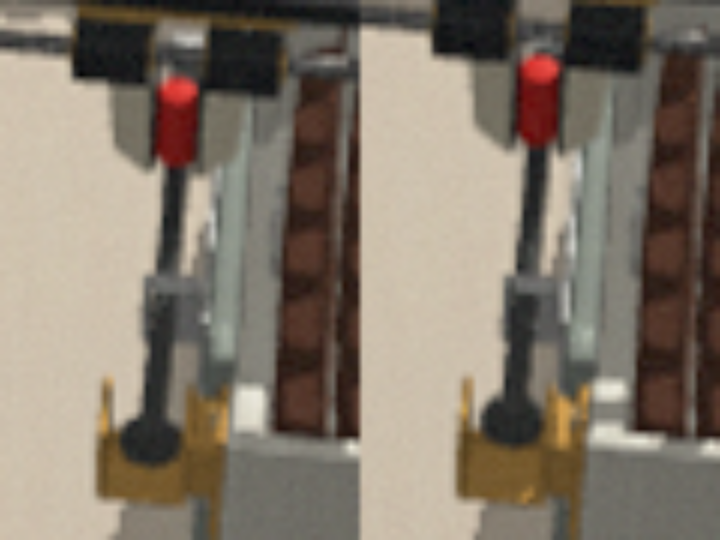

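The head rose with the knob, from (152,440) on the left to (512,418) on the right. Next I'll draw the bolt back 34 mm towards the hinges.

Request:
send_rows --targets '[{"x":0.003,"y":0,"z":0,"roll":0},{"x":0.007,"y":0,"z":0,"roll":0},{"x":0.012,"y":0,"z":0,"roll":0},{"x":0.017,"y":0,"z":0,"roll":0},{"x":0.022,"y":0,"z":0,"roll":0},{"x":0.027,"y":0,"z":0,"roll":0},{"x":0.031,"y":0,"z":0,"roll":0},{"x":0.034,"y":0,"z":0,"roll":0},{"x":0.034,"y":0,"z":0,"roll":0},{"x":0.034,"y":0,"z":0,"roll":0}]'

```text
clock: 6.05
eef_pos: [534.5, 134.4, 206.4]
ee_rot: [-0.001, 0.753, 0.658, -0.001]
force: [-5.6, 1.1, -1.7]
grip_width: 15.1
```

```bash
python3 - <<'E'
from h import *
o=get_obs(); print(o["eef_pos"],o["ee_rot"],o["force"],o["grip_width"])
n="side"; p,d=grab_frame(n); cv2.imwrite(f"pics/{n}5.png",p[:,:,::-1])
a=cv2.imread("pics/side4.png")[190:280,240:300];b=cv2.imread("pics/side5.png")[190:280,240:300]; cv2.imwrite("pics/side5c.png",cv2.resize(np.hstack([a,b]),None,fx=6,fy=6))
E
```

```text
[534.47237472 134.36878008 206.363811  ] [-7.17009544e-04  7.53256174e-01  6.57726330e-01 -8.35213542e-04] [-5.56691938  1.09032077 -1.74823887] 15.092898695022392
```

View pics/side5c.png

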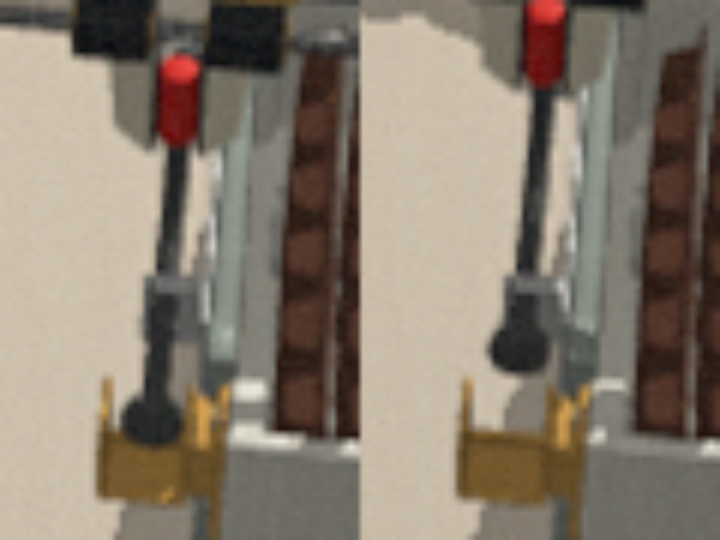

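The head is clear of the keeper, at (520,345) with the brass channel empty. I'll now swing the knob along the hinge arc to 0.35 rad, turning the tool with it.

Request:
send_rows --targets '[{"x":0.0009,"y":-0.0054,"z":0,"roll":0.035},{"x":0.0021,"y":-0.0108,"z":0,"roll":0.07},{"x":0.0034,"y":-0.0162,"z":0,"roll":0.105},{"x":0.0049,"y":-0.0215,"z":0,"roll":0.14},{"x":0.0066,"y":-0.0268,"z":0,"roll":0.175},{"x":0.0084,"y":-0.032,"z":0,"roll":0.21},{"x":0.0105,"y":-0.0371,"z":0,"roll":0.245},{"x":0.0127,"y":-0.0422,"z":0,"roll":0.28},{"x":0.0151,"y":-0.0472,"z":0,"roll":0.315},{"x":0.0177,"y":-0.052,"z":0,"roll":0.35}]'

```text
clock: 7.1
eef_pos: [487.7, 158.2, 207.2]
ee_rot: [0.001, 0.857, 0.515, 0.001]
force: [1.7, -1.7, -1.5]
grip_width: 15.6
```

Request:
send_rows --targets '[{"x":0,"y":0,"z":0,"roll":0},{"x":0,"y":0,"z":0,"roll":0},{"x":0,"y":0,"z":0,"roll":0},{"x":0,"y":0,"z":0,"roll":0},{"x":0,"y":0,"z":0,"roll":0},{"x":0,"y":0,"z":0,"roll":0}]'

```text
clock: 7.7
eef_pos: [486.8, 158.4, 206.7]
ee_rot: [0.0, 0.857, 0.516, 0.0]
force: [2.6, -0.4, -2.0]
grip_width: 15.6
```

```bash
python3 - <<'E'
from h import *
o=get_obs(); print(o["eef_pos"],o["ee_rot"],o["force"],o["grip_width"],abs(o["dq"]).max())
for n in ("side","top","wrist"):
    p,d=grab_frame(n); cv2.imwrite(f"pics/{n}6.png",p[:,:,::-1])
b=cv2.imread("pics/side6.png")[150:290,190:340]; t=cv2.imread("pics/top6.png")[110:250,230:400]
cv2.imwrite("pics/c6.png",cv2.resize(np.hstack([b,t]),None,fx=2.4,fy=2.4,interpolation=cv2.INTER_CUBIC))
E
```

```text
[486.75688252 158.40181627 206.73328055] [6.73555482e-05 8.56534023e-01 5.16090537e-01 1.41194097e-04] [ 2.57226935 -0.43740146 -1.95345008] 15.643230811040754 0.0027453496665454146
```

View pics/c6.png

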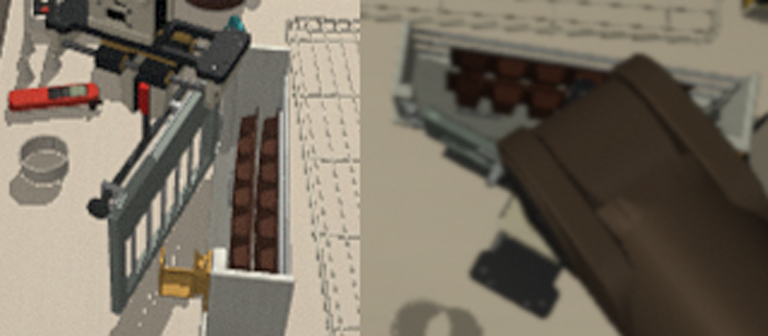

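View pics/wrist6.png

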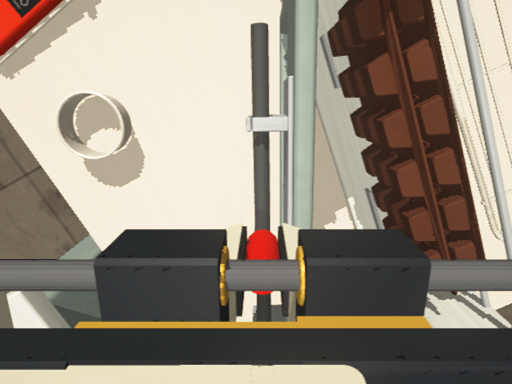

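The gate is ajar at about 0.35 rad: its edge in the wrist view, x≈300, runs parallel to the turned tool. The bolt head hangs clear of the keeper at side crop (98,207), and the knob is between the pads. The TCP position fits gate 0.35 rad and bolt 34 mm. The arm is still and the ring is in its place, so I'll hand in.

```bash
python3 - <<'E'
from h import *
print(manip.close_job()); o=get_obs(); print(o["clock"],o["eef_pos"],o["force"],o["grip_width"])
E
```

```text
the job is handed in; nothing more can be done
None
the job is handed in; nothing more can be done
```

I gripped the red knob at 25 N and lifted the bolt 12 mm, then drew it back 34 mm towards the hinges. I swung the gate open along the hinge arc to about 0.35 rad (20°). The job was handed in after about 8 s, with the knob still gripped.

**Last checks:**
- **Gate and bolt:** the TCP position (486.8, 158.4) fits a gate angle of 0.35 rad and the bolt drawn 34 mm. Both values are worked out from the arm's pose, not read from the joints. The pictures show the gate ajar and the head clear of the keeper.
- **Grip and stillness:** the fingers were 15.6 mm apart on the 16 mm knob, with about 2.6 N of spring pull on the tool. The arm was still.
- **Bystanders:** the ring cutter looked unmoved. I did not measure the bowl or the brush, but the arm passed well above the table.

**Problems along the way:** the top and side cameras disagreed on the knob's position by about 8 mm, and the wrist camera settled it. One pair of move calls was refused because every row needs all four values; nothing moved, and I resent them.

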